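Press the lid onto a well plate in a guarded lidding press

TASK

Close the well plate with the lidding press: push the shuttle that carries the plate all the way in to its stop, then reach down through the window in the guard and press the lever's handle right down until the ram has seated the lid, and come out again so that the lever springs back up. Do not touch the guard, do not press the lid with your own fingers, only push the shuttle (never lift or tip it), and leave the three small bottles beside it standing where they are.

Things in the scene. Friction and masses are not known exactly. Their poses are not given: they have to be found in the camera images.
- press: The white lidding press, bolted down (it does not move when pushed). Its origin is at table height, under the centre of the ram. Its own z is up, its x points from the handle side to the pillar side (away from the robot at yaw 0), its y points along the shuttle track to the open loading end (to the robot's left at yaw 0). The base covers x -92 to +92 mm, y -88 to +88 mm, the track goes on to y +152 mm (rails at x -58 to +58 mm, 31 mm high).
- guard: The fixed guard round the press, same origin and axes as the press: a box with clear sides and a grey sheet top, x -92 to +92 mm, y -80 to +80 mm, top face 150 mm above the table (edge trim and screws reach 152 mm). Nothing of the robot may touch it. On the loading side (y +80 mm) it is open below 61 mm, where the shuttle goes in.
- window (a point): Centre of the window in the guard's top, in the plane of its top face, 150 mm above the table, straight above the lever's handle; axes as the press. Clear opening inside the black edge trim: 83 mm along the press's x, 111 mm along its y.
- handle_top (a point): Middle of the top of the lever's handle, a round black bar 22 mm thick and 64 mm long lying along the press's y. With the lever up this point is 133 mm above the table, 17 mm below the guard's top face; it moves with the lever, 23 mm straight down (with less than 3 mm sideways) to the lever's stop. The push needed at the handle grows from about 2 N to about 10 N; then the stop is hard.
- lever (a joint): Angle of the lever, rad: 0 up at rest, 0.233 fully down on its stop. A spring brings it back up when let go. The ram comes down 60 mm per rad.
- shuttle: The loose aluminium shuttle that slides along the press's y in the rails on the base, carrying the well plate with its lid; 0.5 kg with all it carries, about 3 N to slide. Same axes as the press. Its origin is the underside below the plate's centre, 18 mm above the table; it is home against its stop when this point lies over the press's origin (y = 0 in the press frame), and starts 45 to 75 mm out along +y. Lips on the rails keep it down.
- push_face (a point): Middle of the outer face (its normal is the press's +y) of the upright push plate at the shuttle's outer end: 64 mm wide along x, 6 mm thick, its top 64 mm and this point 42 mm above the table. It is pushed toward the press's -y. It lies 144 mm along +y from the shuttle's origin.
- shuttle_home (a point): Fixed point on the press where push_face is when the shuttle is against its stop: 144 mm along the press's +y from its origin, 64 mm outside the guard's side.
- lid (a joint): How far the clear lid on the plate has been pressed down, m: 0 lying loose, 0.004 fully seated; it stays where it is pressed. It grips with about 6 N.
- lid_top (a point): Middle of the top of the clear lid, 124 x 83 mm, in the shuttle; 46 mm above the table while it lies loose.
- black_bottle: Loose black reagent bottle, 32 mm across and 64 mm tall, standing on the table beside the loading track on its handle side; origin at the centre of its foot.
- dropper_bottle: Loose dropper bottle, orange-red with a white top, 33 mm across and 73 mm tall, standing on the other side of the loading track; origin at the centre of its foot.
- white_bottle: Loose small white reagent bottle with a blue label, 28 mm across and 53 mm tall, standing on the table in front of the guard, on its handle side; origin at the centre of its foot.
Not all that is in view belongs to the job. Of the things like the white_bottle, leave any that is yellow; of the rest the larger one is meant. Of the things that look like the dropper_bottle, the smaller one is meant.

How it is judged:
By the outcome, as a careful person would: the job done as asked, in the order asked, and still so for the second after the job is handed in, with the robot touching nothing.
It also fails if it takes over 42 s, if anything falls off the work surface, if the arm or the gripper's body presses on something with over 40 N, if the wrist force passes 120 N, or if a joint passes its speed limit or range.

ROBOT

A 6-joint arm with a two-finger parallel gripper is mounted at the origin on a cart in front of the work surface, level with it; the furniture and walls round the work are solid. World frame = base frame: x ahead of the robot, y to its left, z up, the work surface at z = 0. Lengths are in m, angles in rad, forces in N, time in s.
With the tool pointing down it reaches from about 0.35 to 0.775 m from the base axis. Payload 5.5 kg.
Tool frame: the origin (TCP) lies on the centre line of the jaws, within the pads' length; the fingertips stand 11 mm ahead of it and the grasp point (between the pads) lies 8 mm behind it; z points along the fingers, y is the line along which they close (so a half turn about z gives the same grasp; the last joint's range is limited). The gripper opens to 85 mm and grips with 20 to 120 N. Pads are 22 mm wide; open, the fingers measure 114 mm over their backs; the gripper's body (76 mm by 85 mm) begins 54 mm behind the grasp point. The pads swing forward as they close: fully open they stand 13 mm farther back than shut.
Start: joints at [1.096, 0.313, 0.046, 1.304, 0, 1.431], TCP at [0.189, 0.543, 0.242] pointing down, gripper open.
Joint ranges: [-2.76, 2.76], [-0.86, 1.69], [-1.03, 1.26], [-2.2, 2.34], [-1.47, 1.5], [-3.14, 3.14]. Speed limits (rad/s): [2.57, 2.57, 3.14, 3.14, 3.14, 3.14].

INTERFACE

Orientations are given as a unit quaternion [w, x, y, z].
In Python, from workcell import get_state, eyes, env gives the robot as it stands.
- The arm moves only by the shell command python3 -m inch 'ROWS' [OPENING] [FORCE]. ROWS is JSON, one flat list of numbers, 4 for each row, row after row: the shift along the tool's x, y, z in cm, then the turn about the tool's z in rad. A call has exactly 5 rows; each row shifts and turns the commanded pose from where the row before left it, along the tool's axes as they then stand; what a row does not reach is not made up. A row lasts 1/12 s, in which the tool goes at most 41.7 mm and 7.16 degrees, less where a joint would pass 70% of its speed; a pose out of reach is approached as far as the arm can. A call is refused whole if a number of a shift passes 4.17 or a number of a turn 0.125, either way. A call with a gripper value outside its range is refused whole. OPENING is the opening, from -1 (shut) to 1 (fully open), set as the call begins (- or left out, the last holds). The fingers move at their own pace and stop on an object; FORCE is the grip in N (left out, the last holds). Time passes only in rows, so rows that do not move let the fingers close, or fill a call up. It gives the time, the measured TCP pose, the force, the opening and the grip force at its end, in the units of the state.
- get_state(): the state, without advancing time (a new reading comes with each control period).
- eyes.read_camera(name): name is "scene" or "top" or "wrist"; returns the picture (400x640x3 uint8, red, green, blue); there is no depth.
- eyes.camera_info(name): a dict with "fovy" (degrees; the focal length in pixels is half the picture's height over the tangent of half this angle, whatever the lens; pixels are square), "cx", "cy" (the principal point, pixels), "xyz" and "orientation" of the camera in the world. Camera axes: x right, y down, z forward; pixel columns grow to the right and rows downward; lengths in m; the calibration is good to about 2 mm. A picture is of the moment at which its call begins: read the wrist's pose just before it. camera_info takes no time and is no camera call; for the wrist camera it gives the pose at the moment of the call.
- env.hand_in(): hands the job in; it is judged then, once.
The state is a dict: "clock": time; "joint_pos": joint angles; "qvel": joint speeds; "tau": joint torques, N m; "tcp_pos": TCP position; "orientation": TCP orientation; "wrist_force": force on the tool from outside, world axes, zero at the start; "ft_torque": the same for the moment, N m; "finger_gap": finger opening in m; "grip_force": force on a finger pad.
Only numpy, scipy, OpenCV 4.12 (cv2) and the standard library are available. Lean on these libraries where they do the work, as an engineer would, in place of code of your own. Each camera call takes 0.05 s, during which the arm holds its last target. There are 200 camera calls.

## Working session

There is one attempt and no reset: what is moved stays moved. The work goes in short steps, Python scripts to look and compute and a shell command to move; the robot and the scene stay as the last step left them, time stands still between calls to the robot, and variables do not carry over. Pictures are saved under pics/ and viewed, at most 10 in all, crops included, and the job is handed in when it is done.

```bash
mkdir -p pics; ls
python3 - <<'E'
from workcell import get_state, eyes, env
import cv2,numpy as np
s=get_state();print(s)
for n in("scene","top"):
    print(n,eyes.camera_info(n))
    cv2.imwrite(f"pics/{n}0.png",eyes.read_camera(n)[:,:,::-1])
print(eyes.camera_info("wrist"))
E
```

```text
pics
{'clock': 0.0, 'joint_pos': array([1.09640143e+00, 3.13998084e-01, 4.49713848e-02, 1.30362214e+00,
       2.11288022e-05, 1.43116832e+00]), 'qvel': array([-1.05413848e-03, -1.25725989e-03, -2.58244566e-05,  1.39366571e-04,
       -1.57144460e-04, -2.37286112e-03]), 'tau': array([-2.13998130e-03, -4.80625141e+01,  2.98534155e+01,  1.92982651e-02,
        8.57048661e-06, -1.22546572e-05]), 'tcp_pos': array([0.18870195, 0.54262136, 0.24140709]), 'orientation': array([-2.89995885e-04,  1.66602871e-01,  9.86023643e-01, -8.79754240e-04]), 'wrist_force': array([-0.35963832,  0.38255257,  0.32736651]), 'ft_torque': array([ 0.01370853,  0.016316  , -0.02995909]), 'grip_force': 0.0, 'finger_gap': 0.08570980466242877}
scene {'fovy': 45.835246128348984, 'cx': 323.4879080230118, 'cy': 194.72530971824426, 'xyz': array([-0.18310717, -0.44508075,  0.72741895]), 'orientation': array([-0.40783379,  0.78628447, -0.41792665,  0.20190504])}
top {'fovy': 47.37498787928805, 'cx': 320.1640052525947, 'cy': 202.25804631716332, 'xyz': array([0.48674978, 0.05631849, 0.97338577]), 'orientation': array([ 0.02419137, -0.69770029,  0.71572872, -0.01901285])}
{'fovy': 65.1382373087374, 'cx': 318.0842982914046, 'cy': 198.75197954101918, 'xyz': array([0.11295955, 0.56910263, 0.37357637]), 'orientation': array([0.13004379, 0.80442476, 0.5724951 , 0.09076777])}
```

View pics/scene0.png

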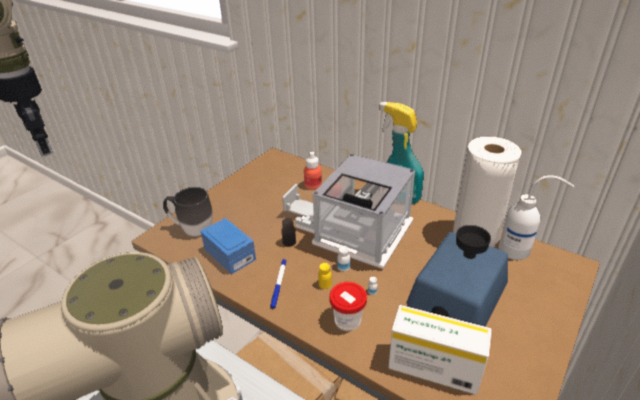

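View pics/top0.png

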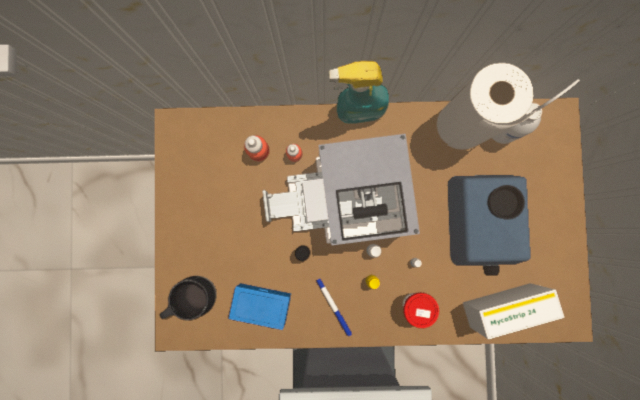

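The top view has image up as world +x and left as +y. It shows the press guard at about (368,190), the handle at (370,211), the push plate at (267,207), the black bottle at (302,254), the white bottle at (375,252) and the dropper at (294,152). I'll enlarge it for measuring.

Run:
```python
import cv2
im=cv2.imread("pics/top0.png")[125:270,245:435]
cv2.imwrite("pics/top0c.png",cv2.resize(im,None,fx=4,fy=4,interpolation=cv2.INTER_CUBIC))
```

```text
(no output)
```

View pics/top0c.png

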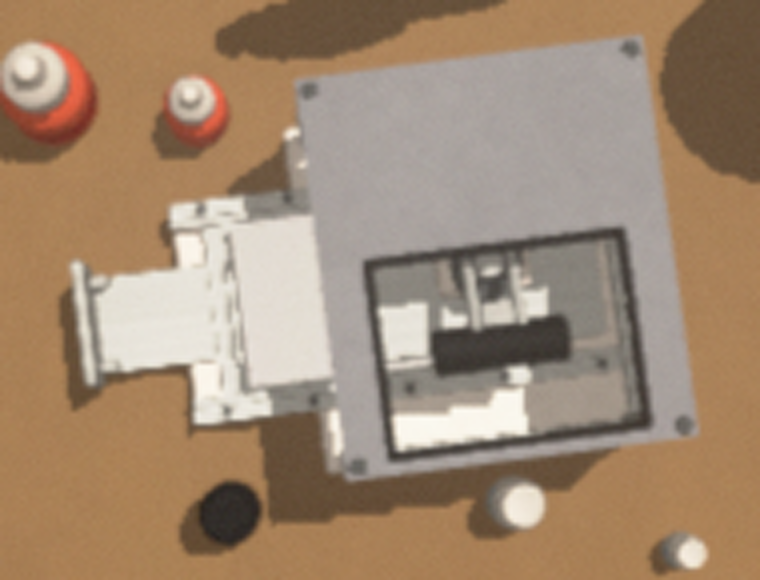

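The crop shows the guard top corners at (297,78), (643,37), (698,433) and (345,481). The window's inner corners are at about (378,270), (617,238), (640,420) and (392,452), the handle runs from (433,352) to (570,338), and the push plate's top outer edge runs from (72,263) to (88,387).

```bash
cat > h.py <<'E'
import numpy as np
from scipy.spatial.transform import Rotation as R
from scipy.optimize import least_squares
from workcell import get_state, eyes, env
def ray(info,u,v):
    f=200/np.tan(np.radians(info["fovy"])/2)
    return R.from_quat(info["orientation"],scalar_first=True).apply([(u-info["cx"])/f,(v-info["cy"])/f,1])
def at(info,u,v,z):
    d=ray(info,u,v);c=info["xyz"];return (c+d*(z-c[2])/d[2])[:2]
def fit(local,world):
    l=np.array(local);w=np.array(world)
    g=lambda p:(l@R.from_euler('z',p[2]).as_matrix()[:2,:2].T+p[:2]-w).ravel()
    r=least_squares(g,[*w.mean(0),0]);return r.x,r.fun.reshape(-1,2)
def topress(p,w):
    c,s=np.cos(p[2]),np.sin(p[2]);return np.array([[c,s],[-s,c]])@(np.array(w)-p[:2])
def toworld(p,l):
    c,s=np.cos(p[2]),np.sin(p[2]);return np.array([[c,-s],[s,c]])@np.array(l)+p[:2]
E
python3 - <<'E'
from h import *
np.set_printoptions(precision=4,suppress=True)
i=eyes.camera_info("top")
c=lambda x,y,z:at(i,245+(x+.5)/4-.5,125+(y+.5)/4-.5,z)
G=[c(297,78,.15),c(643,37,.15),c(698,433,.15),c(345,481,.15)]
p,r=fit([[.092,.08],[.092,-.08],[-.092,-.08],[-.092,.08]],G);print("press",p,'\n',r)
for q in[(378,270),(617,238),(640,420),(392,452)]:print("win",topress(p,c(*q,.15)))
for q in[(433,352),(570,338)]:print("handle",topress(p,c(*q,.122)))
for q in[(72,263),(88,387)]:print("plate",topress(p,c(*q,.064)), c(*q,.064))
for n,x,y,z in[("black",230,512,.064),("white",516,505,.053),("drop",192,97,.073)]:
    w=c(x,y,z);print(n,w,topress(p,w))
print("home push face",toworld(p,[0,.144]))
E
```

```text
press [ 0.5597 -0.0265  0.0982] 
 [[-0.      0.0008]
 [ 0.001  -0.0003]
 [-0.0014 -0.0002]
 [ 0.0004 -0.0003]]
win [0.0002 0.0536]
win [ 0.0013 -0.0556]
win [-0.0816 -0.0548]
win [-0.0821  0.0577]
handle [-0.0388  0.0318]
handle [-0.0403 -0.0325]
plate [0.0295 0.2015] [0.5693 0.1769]
plate [-0.0332  0.2007] [0.507 0.17 ]
black [0.4432 0.1006] [-0.1035  0.1379]
white [ 0.4426 -0.0425] [-0.1181 -0.0045]
drop [0.6499 0.1144] [0.1036 0.1314]
home push face [0.5456 0.1168]
```

Everything matches the given sizes to about 1 mm. The press is at (0.560, -0.027) with yaw 0.098, the window and handle fit, and the shuttle is about 57 mm out. First I turn the tool so that its y lies along press +y, and shut the gripper.

```bash
python3 -m inch '[0,0,0,-0.108,0,0,0,-0.108,0,0,0,-0.108,0,0,0,-0.109,0,0,0,0]' -1 30
cat >> h.py <<'E'
P=np.array([0.5597,-0.0265,0.0982])
def go(l,z):
    "shift in tool axes, cm, to press-frame point l at height z"
    s=get_state();Rt=R.from_quat(s["orientation"],scalar_first=True)
    d=np.append(toworld(P,l),z)-s["tcp_pos"]
    x=Rt.as_matrix()[:,0]
    print("shift cm",np.round(Rt.inv().apply(d)*100,2),"turn",round(np.arctan2(x[1],x[0])%(2*np.pi)-np.pi-P[2],4),"press",np.round(topress(P,s["tcp_pos"][:2]),4),"z",round(s["tcp_pos"][2],4),"F",np.round(s["wrist_force"],1),"t",round(s["clock"],2))
E
python3 -c "
from h import *
go([0,.25],.24)"
```

```text
clock: 0.52
tcp_pos: [0.1888, 0.5428, 0.2418]
orientation: [-0.0, -0.05, 0.999, -0.0]
wrist_force: [0.6, -0.8, -0.2]
finger_gap: 0.0254
grip_force: 0.0
shift cm [-31.24 -35.38   0.19] turn 0.0027 press [-0.3133  0.6029] z 0.2418 F [ 0.6 -0.8 -0.2] t 0.52
```

```bash
python3 -m inch '[-2.6,-2.95,0,0,-2.6,-2.95,0,0,-2.6,-2.95,0,0,-2.6,-2.95,0,0,-2.6,-2.95,0,0]' >/dev/null
python3 -m inch '[-2.6,-2.95,0,0,-2.6,-2.95,0,0,-2.6,-2.95,0,0,-2.6,-2.95,0,0,-2.6,-2.95,0,0]' >/dev/null
python3 -m inch '[-2.6,-2.95,0,0,-2.6,-2.95,0,0,0,0,0,0,0,0,0,0,0,0,0,0]'
python3 -c "
from h import *
import cv2
go([0,.25],.05)
cv2.imwrite('pics/w1.png',eyes.read_camera('wrist')[:,:,::-1])"
```

```text
clock: 1.77
tcp_pos: [0.5338, 0.2212, 0.2418]
orientation: [-0.001, -0.048, 0.999, 0.0]
wrist_force: [-0.1, 0.8, 0.3]
finger_gap: 0.0002
grip_force: 0.0
shift cm [-0.18  0.09 19.18] turn -0.0028 press [-0.0015  0.249 ] z 0.2418 F [-0.1  0.8  0.3] t 1.77
```

View pics/w1.png

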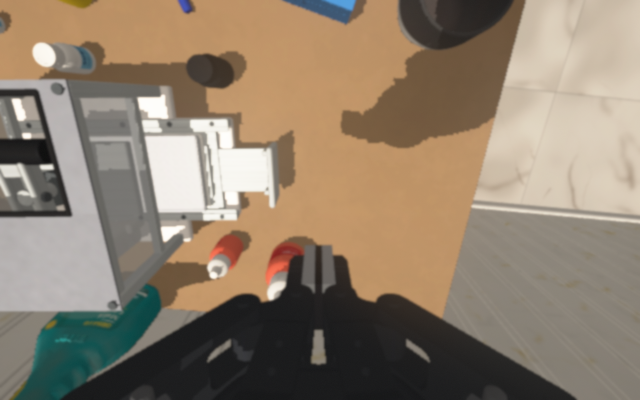

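The wrist view shows the push plate at about (273,172), with clear table beyond it where I'll descend. The black bottle at (210,70) and the droppers at (225,255) and (285,265) are well clear of that line.

```bash
python3 -m inch '[0,0,3.8,0,0,0,3.8,0,0,0,3.8,0,-0.2,0,3.8,0,0,0,3.9,0]' >/dev/null
python3 -m inch '[0,-0.5,0,0,0,-0.5,0,0,0,-0.5,0,0,0,0,0,0,0,0,0,0]'
python3 -c "
from h import *
go([0,.144+.0145],.05)"
```

```text
clock: 2.65
tcp_pos: [0.5398, 0.2069, 0.0544]
orientation: [0.003, -0.049, 0.999, 0.001]
wrist_force: [-0.3, 0.1, 0.2]
finger_gap: -0.0001
grip_force: 0.0
shift cm [ 0.3  -7.58  0.43] turn -0.0006 press [0.0031 0.2343] z 0.0544 F [-0.3  0.1  0.2] t 2.65
```

```bash
python3 -m inch '[0.2,-0.4,0.3,0,0,-0.4,0,0,0,-0.4,0,0,0,-0.4,0,0,0,-0.4,0,0]'
python3 -m inch '[0,-0.5,0,0,0,-0.5,0,0,0,-0.5,0,0,0,-0.5,0,0,0,-0.5,0,0]'
python3 -m inch '[0,-0.4,0,0,0,-0.4,0,0,0,-0.4,0,0,0,-0.4,0,0,0,-0.3,0,0]'
python3 -c "
from h import *
go([0,.144+.0145],.05)"
```

```text
clock: 3.07
tcp_pos: [0.5378, 0.1866, 0.0486]
orientation: [0.0, -0.049, 0.999, 0.001]
wrist_force: [-0.6, 3.3, 0.4]
finger_gap: -0.0002
grip_force: 1.5
clock: 3.48
tcp_pos: [0.5403, 0.1615, 0.0485]
orientation: [0.0, -0.049, 0.999, 0.0]
wrist_force: [-0.2, 4.2, 2.2]
finger_gap: 0.0001
grip_force: 2.1
clock: 3.9
tcp_pos: [0.542, 0.1424, 0.0484]
orientation: [0.0, -0.049, 0.999, 0.0]
wrist_force: [0.4, 4.3, 3.3]
finger_gap: -0.0003
grip_force: 2.2
shift cm [-0.11 -1.13 -0.16] turn -0.0001 press [-0.0011  0.1698] z 0.0484 F [0.4 4.3 3.3] t 3.9
```

```bash
python3 -m inch '[0,-0.25,0,0,0,-0.25,0,0,0,-0.2,0,0,0,-0.2,0,0,0,-0.1,0,0]'
python3 -m inch '[0,-0.1,0,0,0,-0.1,0,0,0,-0.1,0,0,0,-0.1,0,0,0,-0.1,0,0]'
python3 -c "
from h import *
go([0,.144+.0145],.05)"
```

```text
clock: 4.32
tcp_pos: [0.5429, 0.1326, 0.0483]
orientation: [-0.0, -0.049, 0.999, 0.0]
wrist_force: [-0.6, 4.6, 3.8]
finger_gap: -0.0001
grip_force: 2.3
clock: 4.73
tcp_pos: [0.5429, 0.131, 0.0484]
orientation: [-0.0, -0.05, 0.999, 0.004]
wrist_force: [-3.4, 18.9, 4.3]
finger_gap: -0.0003
grip_force: 9.3
shift cm [-0.13  0.01 -0.16] turn 0.0022 press [-0.0013  0.1584] z 0.0484 F [-3.4 18.9  4.3] t 4.73
```

At the stop: force jumped to 19 N at exactly the expected y. Backing off and rising.

```bash
python3 -m inch '[0,0.5,0,0,0,2,0,0,0,3,0,0,0,0,-4,0,0,0,-4,0]' 
python3 -m inch '[0,0,-4,0,0,0,-4,0,0,0,-4,0,0,0,0,0,0,0,0,0]'
python3 - <<'E'
from h import *
import cv2
go([-.040,0],.24)
im=eyes.read_camera('top')[125:270,245:435,::-1]
cv2.imwrite('pics/top1.png',cv2.resize(im,None,fx=4,fy=4,interpolation=cv2.INTER_CUBIC))
E
```

```text
clock: 5.15
tcp_pos: [0.5347, 0.1823, 0.1256]
orientation: [-0.004, -0.05, 0.999, -0.002]
wrist_force: [0.6, -0.2, 0.2]
finger_gap: -0.0003
grip_force: 0.0
clock: 5.57
tcp_pos: [0.5396, 0.1819, 0.2508]
orientation: [0.003, -0.049, 0.999, -0.001]
wrist_force: [0.2, -1.0, 0.2]
finger_gap: 0.0003
grip_force: 0.0
shift cm [  4.03 -20.94   1.09] turn -0.0007 press [0.0004 0.2094] z 0.2508 F [ 0.2 -1.   0.2] t 5.57
```

View pics/top1.png

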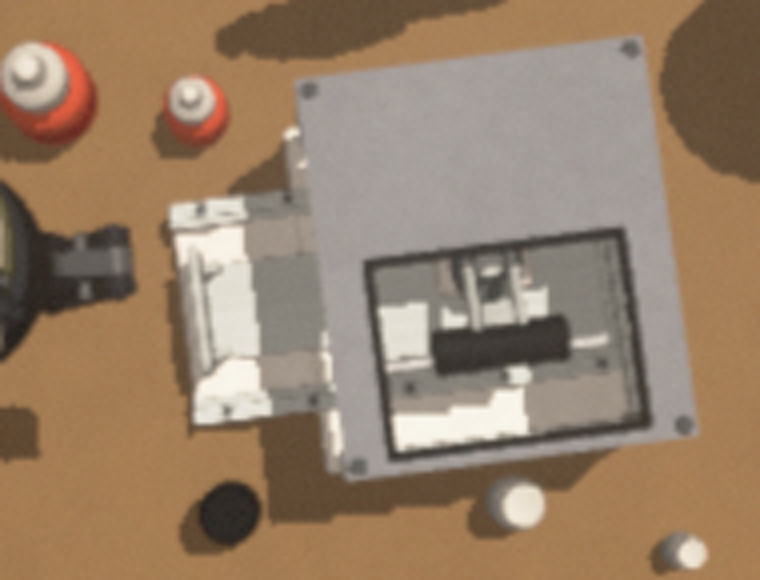

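The shuttle is in, with its plate edge now at about (190,250) to (207,372). The bottles have not moved. Next I move over the window, staying high.

```bash
python3 -m inch '[0.7,-3.5,0,0,0.7,-3.5,0,0,0.7,-3.5,0,0,0.7,-3.5,0,0,0.7,-3.5,0,0]' >/dev/null
python3 -m inch '[0.5,-3.4,0,0,0,0,0,0,0,0,0,0,0,0,0,0,0,0,0,0]'
python3 - <<'E'
from h import *
import cv2
i=eyes.camera_info("top")
for x,y in[(188,250),(206,372)]:
    print("plate",topress(P,at(i,245+(x+.5)/4-.5,125+(y+.5)/4-.5,.064)))
go([-.040,0],.16)
cv2.imwrite('pics/w2.png',eyes.read_camera('wrist')[:,:,::-1])
E
```

```text
clock: 6.45
tcp_pos: [0.5181, -0.0286, 0.2471]
orientation: [-0.001, -0.05, 0.999, 0.0]
wrist_force: [-0.8, 0.6, 0.0]
finger_gap: -0.0003
grip_force: 0.0
plate [0.02877647 0.1430431 ]
plate [-0.03299478  0.1414207 ]
shift cm [-0.18 -0.21  8.71] turn 0.0008 press [-0.0416  0.002 ] z 0.2471 F [-0.8  0.6  0. ] t 6.45
```

View pics/w2.png

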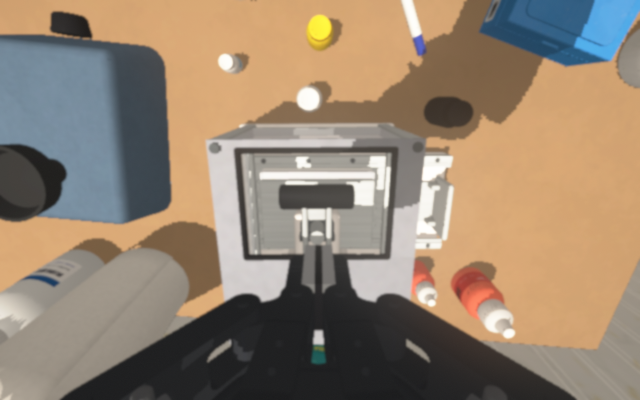

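The wrist view shows the window's inner corners at about (245,152), (390,152), (394,254) and (247,256), and the handle's centre at (317,197). Checking these against the fit before descending.

```bash
python3 - <<'E'
from h import *
i=eyes.camera_info("wrist")
for u,v,z in[(245,152,.15),(390,152,.15),(394,254,.15),(247,256,.15),(317,197,.125)]:
    print(np.round(topress(P,at(i,u,v,z)),4))
E
python3 -m inch '[0,-0.2,1.5,0,-0.1,0,1.5,0,0,0,1.5,0,0,0,1.5,0,0,0,0.5,0]'
python3 -c "
from h import *
go([-.040,0],.16)"
```

```text
[-0.0824 -0.052 ]
[-0.0827  0.0547]
[0.0011 0.0642]
[ 0.0033 -0.0564]
[-0.0397  0.001 ]
clock: 6.92
tcp_pos: [0.5186, -0.0297, 0.1809]
orientation: [-0.002, -0.05, 0.999, 0.0]
wrist_force: [-1.3, 1.3, 0.7]
finger_gap: -0.0002
grip_force: 0.0
shift cm [-0.13 -0.09  2.09] turn 0.0023 press [-0.0412  0.0009] z 0.1809 F [-1.3  1.3  0.7] t 6.92
```

```bash
python3 -m inch '[-0.1,-0.1,0.8,0,0,0,0.8,0,0,0,0.7,0,0,0,0.6,0,0,0,0.4,0]'
python3 -m inch '[0,0,0.4,0,0,0,0.4,0,0,0,0.4,0,0,0,0.3,0,0,0,0.3,0]'
python3 -c "
from h import *
go([-.040,0],.121)"
```

```text
clock: 7.33
tcp_pos: [0.5209, -0.032, 0.1497]
orientation: [-0.0, -0.049, 0.999, 0.0]
wrist_force: [0.5, -0.1, -0.3]
finger_gap: 0.0
grip_force: 0.0
clock: 7.75
tcp_pos: [0.5207, -0.0322, 0.1323]
orientation: [-0.0, -0.049, 0.999, -0.0]
wrist_force: [-2.9, 0.4, 3.9]
finger_gap: -0.0001
grip_force: 2.0
shift cm [0.06 0.19 1.13] turn -0.0001 press [-0.0394 -0.0019] z 0.1323 F [-2.9  0.4  3.9] t 7.75
```

```bash
python3 -m inch '[0,0,0.25,0,0,0,0.25,0,0,0,0.2,0,0,0,0.15,0,0,0,0.1,0]'
python3 -m inch '[0,0,0.1,0,0,0,0.1,0,0,0,0.1,0,0,0,0.1,0,0,0,0.1,0]'
python3 -c "
from h import *
go([-.040,0],.121)"
```

```text
clock: 8.17
tcp_pos: [0.5207, -0.0322, 0.1231]
orientation: [-0.0, -0.049, 0.999, -0.0]
wrist_force: [-5.6, -1.3, 7.9]
finger_gap: -0.0004
grip_force: 4.1
clock: 8.58
tcp_pos: [0.5208, -0.0322, 0.1195]
orientation: [0.0, -0.049, 0.999, -0.0]
wrist_force: [-9.7, 0.2, 23.6]
finger_gap: -0.0002
grip_force: 12.0
shift cm [ 0.07  0.19 -0.15] turn -0.0 press [-0.0393 -0.0019] z 0.1195 F [-9.7  0.2 23.6] t 8.58
```

```bash
python3 -m inch '[0,0,0.1,0,0,0,0,0,0,0,0,0,0,0,0,0,0,0,0,0]'
```

```text
clock: 9.0
tcp_pos: [0.5208, -0.0322, 0.1195]
orientation: [0.001, -0.049, 0.999, -0.0]
wrist_force: [-10.6, 0.2, 23.6]
finger_gap: 0.0001
grip_force: 11.7
```

The hand is against the hard stop: 24 N, with z fixed 24 mm below the nominal contact height. Now straight up and out.

```bash
python3 -m inch '[0,0,-0.5,0,0,0,-1,0,0,0,-1,0,0,0,-1,0,0,0,-1,0]' 
python3 -m inch '[0,0,-2,0,0,0,-3,0,0,0,-3,0,0,0,-3,0,0,0,0,0]' 
python3 -m inch '[0,4,0,0,0,4,0,0,0,4,0,0,0,4,0,0,0,4,0,0]' >/dev/null
python3 -m inch '[0,4,0,0,0,0,0,0,0,0,0,0,0,0,0,0,0,0,0,0]'
python3 - <<'E'
from h import *
import cv2
im=eyes.read_camera('top')[125:270,245:435,::-1]
a=cv2.imread('pics/top1.png')
b=cv2.resize(im,None,fx=4,fy=4,interpolation=cv2.INTER_CUBIC)
cv2.imwrite('pics/top2.png',b)
E
```

```text
clock: 9.42
tcp_pos: [0.5211, -0.032, 0.1626]
orientation: [0.0, -0.049, 0.999, 0.0]
wrist_force: [0.3, -0.4, 0.6]
finger_gap: 0.0001
grip_force: 0.0
clock: 9.83
tcp_pos: [0.5234, -0.0325, 0.2783]
orientation: [0.005, -0.049, 0.999, -0.001]
wrist_force: [0.6, -0.0, 0.9]
finger_gap: 0.0
grip_force: 0.0
clock: 10.67
tcp_pos: [0.4976, 0.2057, 0.2717]
orientation: [-0.0, -0.048, 0.999, -0.0]
wrist_force: [0.1, -0.1, -0.1]
finger_gap: 0.0002
grip_force: 0.0
```

View pics/top2.png

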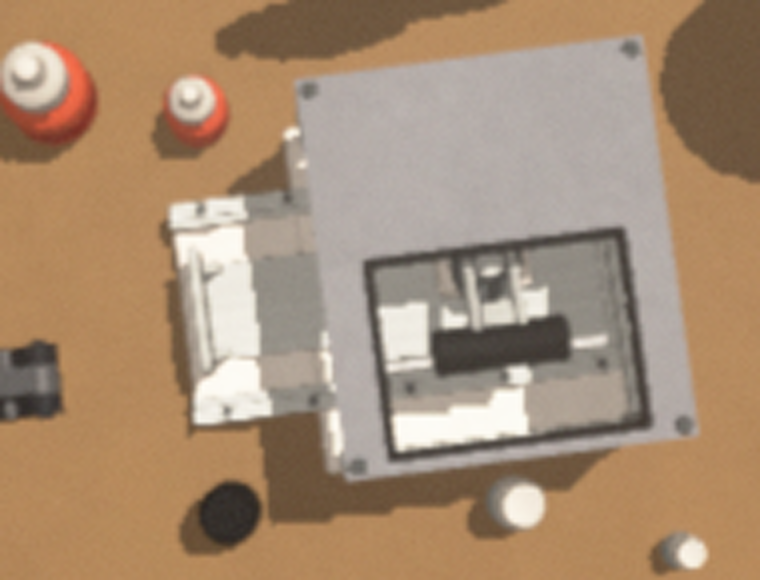

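The handle is back up at (500,345), the shuttle is still home, the bottles have not moved, and the hand is clear at (30,380).

```bash
python3 -c "
from workcell import env
print(env.hand_in())"
```

```text
the job is handed in; nothing more can be done
None
```

I pushed the shuttle to its stop, pressed the lever to its hard stop and let it spring back, then handed the job in at about 11 s; the bottles stand where they were, but no picture shows the lid, so I take it as seated from the lever's full travel.

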